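# Clamp down the lid of the peach canner

### The arm

A 6-joint arm with a two-finger parallel gripper is mounted at the origin on the work surface. World frame = base frame: x ahead of the robot, y to its left, z up, the work surface at z = 0. Lengths are in m, angles in rad, forces in N, time in s.
With the tool pointing down it reaches from about 0.35 to 0.775 m from the base axis. Payload 7.3 kg.
Tool frame: the origin (TCP) lies at the very end of the fingers, on their centre line; the grasp point (between the pads) lies 19 mm behind it; z points along the fingers, y is the line along which they close (so a half turn about z gives the same grasp; the last joint's range is limited). The gripper opens to 92 mm and grips with 3 to 60 N. Pads are 19 mm wide; open, the fingers measure 130 mm over their backs; the gripper's body (75 mm by 190 mm) begins 47 mm behind the grasp point.
Start: joints at [1.123, 0.342, 1.524, -0, 1.275, -0.146], TCP at [0.156, 0.501, 0.227] pointing down, gripper open.
Joint ranges: [-2.53, 2.53], [-0.77, 2.02], [0.04, 2.7], [-1, 4.14], [0.28, 2.66], [-3.11, 3.11]. Speed limits (rad/s): [2.57, 2.57, 3.14, 3.14, 3.14, 3.14].

### API

Orientations are given as [roll, pitch, yaw] about the fixed x, y, z axes, in that order (R = Rz(yaw) Ry(pitch) Rx(roll)).
In Python, from cell import robot gives the robot as it stands. The module is installed in compiled form; this text tells all that it offers.
- The arm moves only by the tool arm_command, never from a script. Its argument "moves" is a list of rows, each a list of 3 entries, a list of its own where there are three numbers: the shift along the tool's x, y, z in m, then the turn, a rotation vector about the tool's x, y, z in rad, then the finger opening in m, from 0 to 0.0918. In form: [[[dx, dy, dz], [ax, ay, az], claw], ...]. A call has exactly 5 rows; each row is the pose to reach, as a shift and turn from the pose commanded when the call began, along the tool's axes at that moment; what a row does not reach only later rows make up. A row lasts 1/10 s, in which the tool goes at most 50 mm and 8.59 degrees, less where a joint would pass 70% of its speed; a pose out of reach is approached as far as the arm can. A call with a gripper value outside its range is refused whole. The fingers move at their own pace and stop on an object; "squeeze" is the grip in N (left out, the last holds). Time passes only in rows, so rows that repeat a pose let the fingers close, or fill a call up. It gives the time, the measured TCP pose, the force, the opening and the grip force at its end, in the units of the state.
- robot.observe(): the state, without advancing time (a new reading comes with each control period).
- robot.read_camera(name): name is "scene" or "top"; returns the picture (420x560x3 uint8, red, green, blue); there is no depth.
- robot.camera_model(name): a dict with "fx", "fy", "cx", "cy" (pixels), "R" (3x3) and "t" (3): a world point X has camera coordinates R X + t. Camera axes: x right, y down, z forward; pixel columns grow to the right and rows downward; lengths in m; the calibration is good to about 2 mm. A picture is of the moment at which its call begins. camera_model takes no time and is no camera call.
- robot.hand_in(): hands the job in; it is judged then, once.
The state is a dict: "time": time; "qpos": joint angles; "qvel": joint speeds; "joint_efforts": joint torques, N m; "tool_pos": TCP position; "tool_rot": TCP orientation; "contact_force": force on the tool from outside, world axes, zero at the start; "torque": the same for the moment, N m; "opening": finger opening in m; "grip_force": force on a finger pad.
Only numpy, scipy, OpenCV 4.12 (cv2) and the standard library are available. Lean on these libraries where they do the work, as an engineer would, in place of code of your own. Each camera call takes 0.05 s, during which the arm holds its last target. There are 200 camera calls.

### The job

Close up the pressure canner: first swing the clamp bolt that hangs outward up into its slot in the lid, then tighten the four wing nuts clockwise evenly in two passes. On the first pass give each nut only about an eighth of a turn, going crisscross (a nut, then the one opposite, then the other two), and when all four have had that, go round crisscross again and turn each nut fully tight, up to its stop. Leave the jars, bowls, peach and knife where they are.

Things in the scene. Friction and masses are not known exactly. Their poses are not given: they have to be found in the camera images.
- canner: Aluminium pressure canner with its lid on, 210 mm in diameter, heavy, does not move. Origin: centre of its underside, on the table; z up. Four clamp bolts stand around it, 122 mm from its axis: a on its own +x, then b, c and d each 90 degrees further anticlockwise from above, so a is opposite c and b opposite d. Two black side handles reach 155 mm out, 101 to 121 mm high, midway between bolts.
- canner_lid (a point): Centre of the lid's underside, 164 mm above the table. Lid rim 228 mm in diameter, top 174 mm above the table; four slotted lugs on the rim reach 134 mm out, top 177 mm high, one per bolt. The lid rises to 191 mm at the centre; its handle, dial gauge and vent weight reach 228 mm high within 70 mm of the centre.
- bolt_a (a joint): Swing of clamp bolt a about its pin, rad: 0 = upright in its slot in the lid (a stop), positive = leaning outward, 0.7 at most. It starts at 0.42 to 0.68, and its end rises up to 20 mm as it swings up (a finger that pushes it inward should rise with it, or it may jam). The pivot is stiff (0.14 N m, 2 to 3 N at the nut), so it stays where it is left. The other bolts do not swing.
- bolt_a_pivot (a point): Centre of bolt a's pin, 122 mm from the canner's axis, 130 mm above the table. The frame swings with the bolt: z along the bolt to its free end, x away from the canner when upright. The bolt is 9 mm thick and ends 88 mm from the pin.
- nut_a (a joint): Turn of wing nut a (the one on the swing bolt), rad, growing clockwise from above (tightening). 0: wing along the lid's rim, square to the line to the canner's centre; 1.57: wing points at the centre, nut tight against a stop. Starts at 0 to 0.2, stays where it is left; resists with 0.16 (loose) to 0.24 N m (tight); does not visibly sink.
- nut_a_wing (a point): Middle of the black wing, on the bolt's axis, 67 mm from the bolt's pin (197 mm above the table when upright). y along the wing, z along the bolt, upward. Wing 66 mm long (rounded tips to 76), 12 mm thick, from 10 mm below to 10 mm above this point (tips 12); below it a round hub, 26 mm in diameter, from 17 to about 8 mm below; the bolt's end is 21 mm above this point.
- nut_b (a joint): Turn of wing nut b (90 degrees anticlockwise (seen from above) from nut_a), rad, growing clockwise from above (tightening). 0: wing along the lid's rim, square to the line to the canner's centre; 1.57: wing points at the centre, nut tight against a stop. Starts at 0 to 0.2, stays where it is left; resists with 0.16 (loose) to 0.24 N m (tight); does not visibly sink.
- nut_b_wing (a point): Middle of the black wing, on the bolt's axis, 67 mm from the bolt's pin (197 mm above the table when upright). y along the wing, z along the bolt, upward. Wing 66 mm long (rounded tips to 76), 12 mm thick, from 10 mm below to 10 mm above this point (tips 12); below it a round hub, 26 mm in diameter, from 17 to about 8 mm below; the bolt's end is 21 mm above this point.
- nut_c (a joint): Turn of wing nut c (opposite nut_a), rad, growing clockwise from above (tightening). 0: wing along the lid's rim, square to the line to the canner's centre; 1.57: wing points at the centre, nut tight against a stop. Starts at 0 to 0.2, stays where it is left; resists with 0.16 (loose) to 0.24 N m (tight); does not visibly sink.
- nut_c_wing (a point): Middle of the black wing, on the bolt's axis, 67 mm from the bolt's pin (197 mm above the table when upright). y along the wing, z along the bolt, upward. Wing 66 mm long (rounded tips to 76), 12 mm thick, from 10 mm below to 10 mm above this point (tips 12); below it a round hub, 26 mm in diameter, from 17 to about 8 mm below; the bolt's end is 21 mm above this point.
- nut_d (a joint): Turn of wing nut d (opposite nut_b), rad, growing clockwise from above (tightening). 0: wing along the lid's rim, square to the line to the canner's centre; 1.57: wing points at the centre, nut tight against a stop. Starts at 0 to 0.2, stays where it is left; resists with 0.16 (loose) to 0.24 N m (tight); does not visibly sink.
- nut_d_wing (a point): Middle of the black wing, on the bolt's axis, 67 mm from the bolt's pin (197 mm above the table when upright). y along the wing, z along the bolt, upward. Wing 66 mm long (rounded tips to 76), 12 mm thick, from 10 mm below to 10 mm above this point (tips 12); below it a round hub, 26 mm in diameter, from 17 to about 8 mm below; the bolt's end is 21 mm above this point.
- jar_1: Bystander: filled preserving jar, diameter 80, 114 high, beside the canner (mm). Origin: centre of its underside; leave it where it stands.
- jar_2: Bystander: a second such jar, on the other side of the canner (mm). Origin: centre of its underside; leave it where it stands.
- bowl_1: Bystander: glass bowl, rim diameter 110, 50 high, to the left (mm). Origin: centre of its underside; leave it where it stands.
- bowl_2: Bystander: a second such bowl, to the right (mm). Origin: centre of its underside; leave it where it stands.
- peach: Bystander: whole peach, diameter 72, 65 high, on the left cutting board (board 8 thick) (mm). Origin: centre of its underside; leave it where it stands.
- knife: Bystander: kitchen knife, 243 mm long, lying on the right cutting board. Origin: on its underside where blade (+x) and handle (-x) meet; leave it where it lies.

How it is judged:
On the way, in this order (a step that is already met when the one before it is completed fails the run):
1. the hanging bolt is swung upright into its slot in the lid (within 0.12 rad) (value of joint bolt_a below 0.12 rad and value of joint each of nut_a, nut_b, nut_c, nut_d below 0.5 rad), for 0.2 s.
2. first pass: all four nuts are turned part of the way (each between 0.5 and 1.2 rad) with bolt a upright (value of joint bolt_a below 0.12 rad and value of joint nut_a between 0.5 and 1.2 rad and value of joint nut_b between 0.5 and 1.2 rad and value of joint nut_c between 0.5 and 1.2 rad and value of joint nut_d between 0.5 and 1.2 rad), for 0.2 s.
At the end, for the whole second after the job is handed in: Bolt a is upright in its slot (within 0.12 rad) and all four wing nuts are tight, each beyond 1.38 rad (stop at 1.57) and at rest (value of joint bolt_a below 0.12 rad and value of joint each of nut_a, nut_b, nut_c, nut_d above 1.38 rad and velocity of joint each of nut_a, nut_b, nut_c, nut_d below 0.05 rad/s); the robot touches nothing.
It fails at once if a nut is tightened (beyond 0.5 rad) while bolt a still hangs out (more than 0.3 rad) (value of joint bolt_a above 0.3 rad and value of joint any of nut_a, nut_b, nut_c, nut_d above 0.5 rad).
It fails at once if a nut is taken well past its first-pass turn (beyond 1.2 rad) while another is still loose (below 0.5 rad) (value of joint any of nut_a, nut_b, nut_c, nut_d above 1.2 rad and value of joint any of nut_a, nut_b, nut_c, nut_d below 0.5 rad).
It fails at once if first pass not crisscross: two neighbouring nuts are turned (beyond 0.5 rad) while both others are still loose (below 0.35 rad) ((value of joint each of nut_a, nut_b above 0.5 rad and value of joint each of nut_c, nut_d below 0.35 rad) or (value of joint each of nut_b, nut_c above 0.5 rad and value of joint each of nut_d, nut_a below 0.35 rad) or (value of joint each of nut_c, nut_d above 0.5 rad and value of joint each of nut_a, nut_b below 0.35 rad) or (value of joint each of nut_d, nut_a above 0.5 rad and value of joint each of nut_b, nut_c below 0.35 rad)).
It fails at once if second pass not crisscross: two neighbouring nuts are tight (beyond 1.38 rad) while both others are not yet (below 1.2 rad) ((value of joint each of nut_a, nut_b above 1.38 rad and value of joint each of nut_c, nut_d below 1.2 rad) or (value of joint each of nut_b, nut_c above 1.38 rad and value of joint each of nut_d, nut_a below 1.2 rad) or (value of joint each of nut_c, nut_d above 1.38 rad and value of joint each of nut_a, nut_b below 1.2 rad) or (value of joint each of nut_d, nut_a above 1.38 rad and value of joint each of nut_b, nut_c below 1.2 rad)).
It fails at once if a bystander is moved by more than 30 mm (distance of any of jar_1, jar_2, bowl_1, bowl_2, peach, knife from where it was at the start of the episode above 0.03 m).
It also fails if it takes over 72 s, if anything falls off the work surface, if the arm or the gripper's body presses on something with over 40 N, if the wrist force passes 120 N, or if a joint passes its speed limit or range.

## Working session

There is one attempt and no reset: what is moved stays moved. The work goes in short steps, Python scripts to look and compute and a tool call to move; the robot and the scene stay as the last step left them, time stands still between calls to the robot, and variables do not carry over. Pictures are saved under pics/ and viewed, at most 10 in all, crops included, and the job is handed in when it is done.

Besides the shell and the picture viewer there is one more tool, called as name(argument=value, ...), one argument or row to a line, values as JSON. arm_command: Moves the arm, as the interface text tells. Its arguments: {"type":"object","properties":{"moves":{"type":"array"},"squeeze":{"type":"number"}},"required":["moves"]}

```bash
mkdir -p pics
python3 - <<'E'
from cell import robot
import cv2,numpy as np
s=robot.observe(); print(s['time'],s['tool_pos'],s['tool_rot'],s['contact_force'])
for n in ("scene","top"):
    im=robot.read_camera(n); cv2.imwrite(f"pics/{n}0.png",cv2.cvtColor(im,cv2.COLOR_RGB2BGR))
    m=robot.camera_model(n); print(n,{k:np.round(v,3).tolist() for k,v in m.items()}, np.round(-np.array(m['R']).T@m['t'],3))
E
```

```text
0.0 [0.15585441 0.50088773 0.22602293] [-3.13999229e+00 -2.53128167e-04  2.83974077e+00] [-0.47578201 -0.6908938  -0.37356261]
scene {'fx': 415.067, 'fy': 415.067, 'cx': 277.31, 'cy': 207.721, 'R': [[0.287, 0.958, 0.001], [0.785, -0.235, -0.573], [-0.549, 0.165, -0.82]], 't': [-0.133, -0.381, 1.494]} [ 1.157 -0.208  1.006]
top {'fx': 521.951, 'fy': 521.951, 'cx': 285.185, 'cy': 203.389, 'R': [[-0.002, -1.0, 0.012], [-0.995, 0.001, -0.099], [0.099, -0.012, -0.995]], 't': [-0.032, 0.57, 1.539]} [ 0.415 -0.014  1.588]
```

View pics/scene0.png

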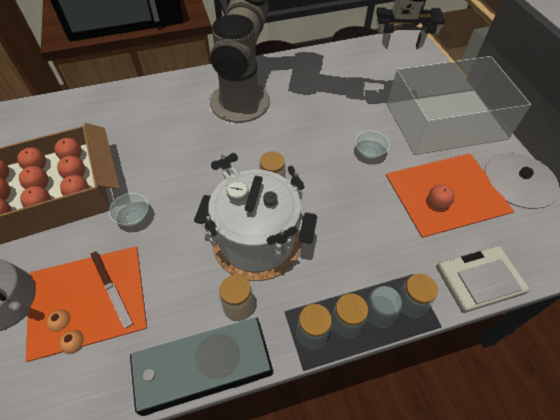

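View pics/top0.png

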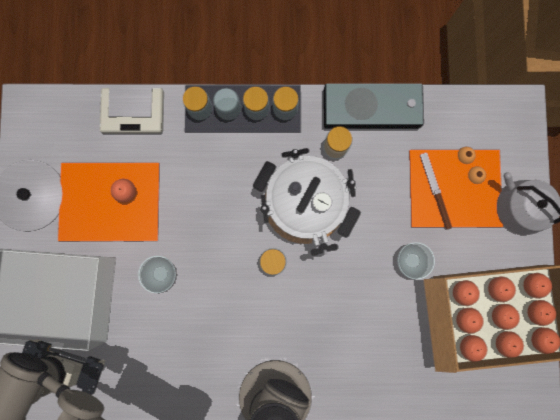

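The scene view shows the canner near (255,215), with the hanging bolt at about (225,163), toward the robot. In the top view the canner is at (307,196), with wing nuts near (323,249), (264,208), (295,153) and (351,182). The one at (323,249) hangs out. I'll zoom in to measure.

Run:
```python
import cv2,numpy as np
t=cv2.imread("pics/top0.png")[135:265,240:380]; s=cv2.imread("pics/scene0.png")[145:255,185:325]
a=cv2.resize(t,None,fx=4,fy=4,interpolation=cv2.INTER_CUBIC)
cv2.imwrite("pics/crop1.png",a)
b=cv2.resize(s,None,fx=5,fy=5,interpolation=cv2.INTER_CUBIC); cv2.imwrite("pics/crop2.png",b)
```

```text
(no output)
```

View pics/crop1.png

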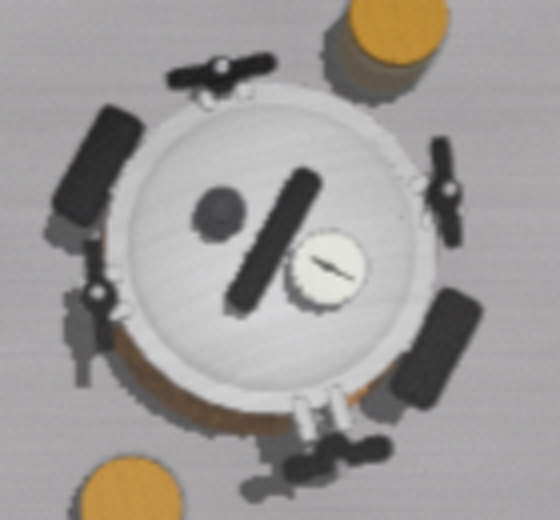

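View pics/crop2.png

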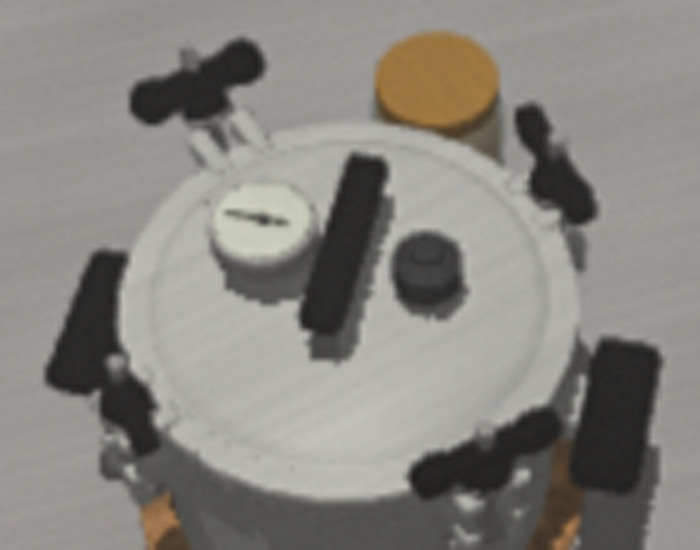

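```bash
cat > h.py <<'E'
import numpy as np, cv2
from cell import robot
M={n:robot.camera_model(n) for n in("scene","top")}
def ray(n,p):
    m=M[n];R=np.array(m['R']);c=-R.T@m['t']
    return c,R.T@np.array([(p[0]-m['cx'])/m['fx'],(p[1]-m['cy'])/m['fy'],1])
def onz(n,p,z):
    c,d=ray(n,p); return c+d*(z-c[2])/d[2]
def tri(p,q):
    (c1,d1),(c2,d2)=ray("top",p),ray("scene",q)
    d1/=np.linalg.norm(d1);d2/=np.linalg.norm(d2)
    s=np.linalg.lstsq(np.c_[d1,-d2],c2-c1,rcond=None)[0]
    a,b=c1+d1*s[0],c2+d2*s[1]; return (a+b)/2,np.linalg.norm(a-b)
def proj(n,X):
    m=M[n];v=np.array(m['R'])@X+m['t']; return np.array([v[0]/v[2]*m['fx']+m['cx'],v[1]/v[2]*m['fy']+m['cy']])
E
python3 - <<'E'
from h import *
np.set_printoptions(precision=4,suppress=True)
T=lambda u,v:((u+.5)/4-.5+240,(v+.5)/4-.5+135)
S=lambda u,v:((u+.5)/5-.5+185,(v+.5)/5-.5+145)
te=dict(b=T(449,189),c=T(222,66),d=T(97,293)); se=dict(b=S(117,365),c=S(485,432),d=S(558,148))
E={}
for k in te:
    E[k]=onz("top",te[k],.218); print(k,E[k],onz("scene",se[k],.218),tri(te[k],se[k]))
C=(E['b']+E['d'])/2; print("C",C,[np.linalg.norm((E[k]-C)[:2]) for k in E])
v=E['b']-E['d'];yb=np.arctan2(v[1],v[0])-np.pi/2; v=E['c']-C; print("yaw a",yb, np.arctan2(v[1],v[0])+np.pi)
tips=dict(c=(T(172,79),T(272,62)),b=(T(440,142),T(455,242)),d=(T(93,243),T(105,346)))
for k in tips:
    p,q=[onz("top",t,.197) for t in tips[k]]; w=q-p; print(k,"wing",np.arctan2(w[1],w[0]),np.linalg.norm(w),(p+q)/2)
for nm,t,s in (("a tip1",T(293,469),S(150,104)),("a tip2",T(383,448),S(243,58)),): print(nm,tri(t,s))
print("a end scene z.2..",onz("scene",S(188,55),.2))
E
```

```text
b [ 0.6084 -0.2077  0.218 ] [ 0.6108 -0.2089  0.218 ] (array([ 0.6087, -0.2086,  0.2149]), np.float64(0.0007848742395392286))
c [ 0.6912 -0.0574  0.218 ] [ 0.6931 -0.0587  0.218 ] (array([ 0.6916, -0.0579,  0.2153]), np.float64(0.0006921551342640645))
d [0.5394 0.0255 0.218 ] [0.5468 0.0236 0.218 ] (array([0.5402, 0.0259, 0.2095]), np.float64(0.00027212425755885575))
C [ 0.5739 -0.0911  0.218 ] [np.float64(0.12163096847345749), np.float64(0.1220203326943662), np.float64(0.12163096847345747)]
yaw a -2.8539611183092375 3.421013076362621
c wing -1.3999753215526973 0.06871328263094041 [ 0.6923 -0.0581  0.197 ]
b wing -3.0081971241478227 0.06855192242767437 [ 0.6094 -0.2096  0.197 ]
d wing -3.0243750793527413 0.0696485479297625 [0.5403 0.0248 0.197 ]
a tip1 (array([ 0.4203, -0.133 ,  0.1655]), np.float64(0.05400991424900469))
a tip2 (array([ 0.4432, -0.1363,  0.2255]), np.float64(0.050790441433642974))
a end scene z.2.. [ 0.4184 -0.1359  0.2   ]
```

```bash
cat >> h.py <<'E'
C=np.array([.574,-.0912]); PH=-2.8575
def nut(k,r=.122):
    p=PH+"abcd".index(k)*np.pi/2; return C+r*np.array([np.cos(p),np.sin(p)]),p
def wyaw(k,th): return nut(k)[1]+np.pi/2-th
def rel(pos,yaw,p,y): # shift in tool axes (tool down, yaw y) from p to pos, and turn about tool z
    d=np.array(pos)-p; c,s=np.cos(y),np.sin(y)
    return np.round([c*d[0]+s*d[1], s*d[0]-c*d[1], -d[2]],4), round((y-yaw+np.pi)%(2*np.pi)-np.pi,3)
E
python3 - <<'E'
from h import *
np.set_printoptions(precision=4,suppress=True)
T=lambda u,v:((u+.5)/4-.5+240,(v+.5)/4-.5+135)
S=lambda u,v:((u+.5)/5-.5+185,(v+.5)/5-.5+145)
p,e1=tri(T(293,469),S(243,60));q,e2=tri(T(385,447),S(150,103));print(p,q,e1,e2)
b,ph=nut('a');rh=np.array([np.cos(ph),np.sin(ph)])
m=(p+q)/2; print("mid",m,"radial off",(m[:2]-b)@rh, "tang",(m[:2]-b)@[-rh[1],rh[0]], "lean",np.arctan2((m[:2]-b)@rh,m[2]-.13), np.linalg.norm(p-q))
for L in (.42,.5,.55,.6,.68):
    X=np.r_[b+rh*.067*np.sin(L),.13+.067*np.cos(L)];e=np.r_[b+rh*.088*np.sin(L),.13+.088*np.cos(L)]; print(L,proj("top",X),proj("scene",X),proj("scene",e))
print("obs",T(338,448),T(339,458),S(197,82),S(188,58))
w=q-p;print("wing",np.arctan2(w[1],w[0]), "th0dir",ph+np.pi/2)
s=robot.observe()
for k in "abcd":print(k,nut(k)[0],wyaw(k,0))
for r in (.165,):print(rel([*(C+r*rh),.26],wyaw('a',.0)+np.pi,s['tool_pos'],s['tool_rot'][2]))
E
```

```text
[ 0.4234 -0.1064  0.1922] [ 0.4387 -0.1635  0.1937] 0.003948293888622726 0.0048472929071111314
mid [ 0.4311 -0.1349  0.1929] radial off 0.027472910409799184 tang 0.0019284765879467292 lean 0.41154398525314556 0.05908416414650735
0.42 [323.5269 249.2745] [224.644  161.0446] [222.2668 153.9764]
0.5 [323.9707 251.0144] [223.8499 160.4845] [221.2262 153.2706]
0.55 [324.2302 252.0629] [223.3834 160.2105] [220.617  152.9318]
0.6 [324.4751 253.0779] [222.9411 159.9952] [220.041 152.672]
0.68 [324.8351 254.6258] [222.2862 159.7733] [219.1917 152.4202]
obs (324.125, 246.625) (324.375, 249.125) (224.0, 161.0) (222.2, 156.2)
wing -1.3087937248117512 th0dir -1.2867036732051034
a [ 0.4569 -0.1254] -1.2867036732051034
b [ 0.6082 -0.2083] 0.2840926535897932
c [ 0.6911 -0.057 ] 1.8548889803846897
d [0.5398 0.0259] 3.4256853071795863
(array([-0.4377, -0.5323, -0.0339]), np.float64(0.985))
```

arm_command(
  moves=[
    [[-0.04, -0.021, -0.01], [0, 0, 0.12], 0.046],
    [[-0.08, -0.042, -0.02], [0, 0, 0.24], 0.046],
    [[-0.12, -0.064, -0.03], [0, 0, 0.36], 0.046],
    [[-0.16, -0.085, -0.04], [0, 0, 0.48], 0.046],
    [[-0.2, -0.107, -0.044], [0, 0, 0.6], 0.046],
  ],
  squeeze=20,
)

```text
time: 0.6
tool_pos: [0.3163, 0.3385, 0.2714]
tool_rot: [3.14, -0.0, 2.235]
contact_force: [1.1, -0.1, -0.8]
opening: 0.0565
grip_force: 0.0
```

```bash
cat > to.py <<'E'
import sys
from h import *
# usage: to.py nut theta z [r]
s=robot.observe(); k=sys.argv[1]; th=float(sys.argv[2]); z=float(sys.argv[3]); r=float(sys.argv[4]) if len(sys.argv)>4 else .122
y=s['tool_rot'][2]; t=wyaw(k,th)
t=min([t-np.pi,t,t+np.pi,t-2*np.pi],key=lambda v:abs((v-y+np.pi)%(2*np.pi)-np.pi))
print(round(s['time'],2),np.round(s['tool_pos'],4),np.round(s['tool_rot'],3),"q6",round(s['qpos'][5],2),"open",round(s['opening'],4),"F",np.round(s['contact_force'],1),s['grip_force'])
print(rel([*nut(k,r)[0],z],t,s['tool_pos'],y))
E
python3 to.py a 0 0.26 0.155
```

```text
0.6 [0.3163 0.3385 0.2714] [ 3.14  -0.     2.235] q6 -0.01 open 0.0565 F [ 1.1 -0.1 -0.8] 0.0
(array([-0.4396, -0.206 ,  0.0114]), np.float64(0.38))
```

arm_command(
  moves=[
    [[-0.043, -0.02, 0], [0, 0, 0.08], 0.046],
    [[-0.087, -0.041, 0], [0, 0, 0.16], 0.046],
    [[-0.131, -0.062, 0], [0, 0, 0.24], 0.046],
    [[-0.176, -0.082, 0], [0, 0, 0.32], 0.046],
    [[-0.22, -0.103, 0], [0, 0, 0.38], 0.046],
  ],
)

```text
time: 1.1
tool_pos: [0.3707, 0.1014, 0.2706]
tool_rot: [3.141, -0.0, 1.857]
contact_force: [1.1, 0.4, -1.0]
opening: 0.046
grip_force: 0.0
```

arm_command(
  moves=[
    [[-0.048, -0.003, 0], [0, 0, 0], 0.046],
    [[-0.096, -0.006, 0], [0, 0, 0], 0.046],
    [[-0.144, -0.008, 0], [0, 0, 0], 0.046],
    [[-0.192, -0.011, 0.005], [0, 0, 0], 0.046],
    [[-0.241, -0.014, 0.011], [0, 0, 0], 0.046],
  ],
)

```text
time: 1.6
tool_pos: [0.4261, -0.1338, 0.2596]
tool_rot: [3.141, 0.0, 1.859]
contact_force: [0.0, 0.6, 0.1]
opening: 0.0461
grip_force: 0.0
```

```bash
python3 to.py a 0 0.188 0.155
python3 - <<'E'
from h import *
im=np.vstack([cv2.resize(robot.read_camera("scene")[130:250,150:330,::-1],None,fx=3,fy=3,interpolation=2)])
cv2.imwrite("pics/p3.png",im)
E
```

```text
1.6 [ 0.4261 -0.1338  0.2596] [3.141 0.    1.859] q6 -0.77 open 0.0461 F [0.  0.6 0.1] 0.0
(array([-0.0006, -0.0011,  0.0716]), np.float64(0.005))
```

View pics/p3.png

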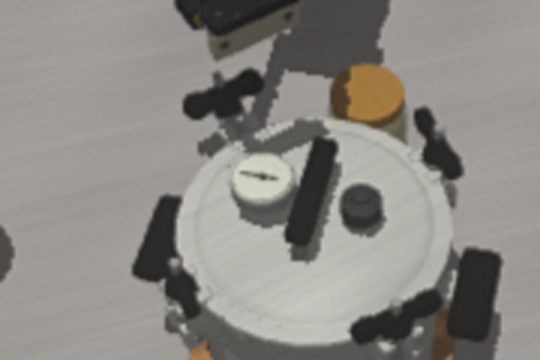

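Crop of the scene view: the gripper at (245,25) is above the hanging nut a at (222,95). I'll descend straddling it, then push inward while rising.

arm_command(
  moves=[
    [[0, -0.001, 0.025], [0, 0, 0], 0.046],
    [[0, -0.001, 0.05], [0, 0, 0], 0.046],
    [[0, -0.001, 0.072], [0, 0, 0], 0.046],
    [[0, -0.001, 0.072], [0, 0, 0], 0.04],
    [[0, -0.001, 0.072], [0, 0, 0], 0.036],
  ],
)

```text
time: 2.15
tool_pos: [0.4251, -0.132, 0.188]
tool_rot: [-3.141, -0.001, 1.86]
contact_force: [-0.8, -1.2, 0.1]
opening: 0.0378
grip_force: 0.0
```

arm_command(
  moves=[
    [[0, 0.006, -0.001], [0, 0, 0], 0.034],
    [[0, 0.012, -0.003], [0, 0, 0], 0.032],
    [[0, 0.018, -0.005], [0, 0, 0], 0.03],
    [[0, 0.023, -0.007], [0, 0, 0], 0.03],
    [[0, 0.028, -0.008], [0, 0, 0], 0.03],
  ],
)

```text
time: 2.65
tool_pos: [0.4527, -0.124, 0.1963]
tool_rot: [3.141, 0.001, 1.86]
contact_force: [-2.3, -1.0, 2.1]
opening: 0.0301
grip_force: 1.2
```

arm_command(
  moves=[
    [[0, 0.004, -0.001], [0, 0, 0], 0.03],
    [[0, 0.008, -0.002], [0, 0, 0], 0.03],
    [[0, 0.011, -0.002], [0, 0, 0], 0.03],
    [[0, 0.014, -0.002], [0, 0, 0], 0.03],
    [[0, 0.015, -0.002], [0, 0, 0], 0.03],
  ],
)

```text
time: 3.15
tool_pos: [0.4661, -0.1198, 0.1975]
tool_rot: [-3.14, -0.0, 1.86]
contact_force: [-5.6, -2.7, 3.1]
opening: 0.0299
grip_force: 2.7
```

```bash
python3 to.py a 0.05 0.188 0.121
python3 - <<'E'
from h import *
b,_=nut('a')
for z in (.197,.218):print(proj("scene",np.r_[b,z]),proj("top",np.r_[b,z]))
E
```

```text
3.15 [ 0.4661 -0.1198  0.1975] [-3.14 -0.    1.86] q6 -0.7 open 0.0299 F [-5.6 -2.7  3.1] 2.7102845907211304
(array([-0.0028, -0.0095,  0.0095]), np.float64(0.055))
[229.56790282 166.30344919] [320.74675353 239.37028177]
[228.78704795 160.83827866] [321.38291756 239.1296369 ]
```

arm_command(
  moves=[
    [[-0.001, -0.003, 0.003], [0, 0, 0.02], 0.024],
    [[-0.002, -0.006, 0.006], [0, 0, 0.04], 0.018],
    [[-0.003, -0.009, 0.009], [0, 0, 0.05], 0.01],
    [[-0.003, -0.009, 0.009], [0, 0, 0.05], 0.006],
    [[-0.003, -0.009, 0.009], [0, 0, 0.05], 0.006],
  ],
  squeeze=30,
)

```text
time: 3.65
tool_pos: [0.4581, -0.1254, 0.1879]
tool_rot: [-3.14, -0.001, 1.81]
contact_force: [0.3, -2.1, -8.3]
opening: 0.0115
grip_force: 30.0
```

```bash
python3 to.py a 0.05 0.188 0.122
python3 - <<'E'
from h import *
im=cv2.resize(robot.read_camera("scene")[130:250,150:330,::-1],None,fx=4,fy=4,interpolation=2)
cv2.imwrite("pics/p4.png",im)
E
```

```text
3.65 [ 0.4581 -0.1254  0.1879] [-3.14e+00 -1.00e-03  1.81e+00] q6 -0.67 open 0.0115 F [ 0.3 -2.1 -8.3] 29.991758465766907
(array([ 0.0003, -0.0011, -0.0001]), np.float64(0.005))
```

View pics/p4.png

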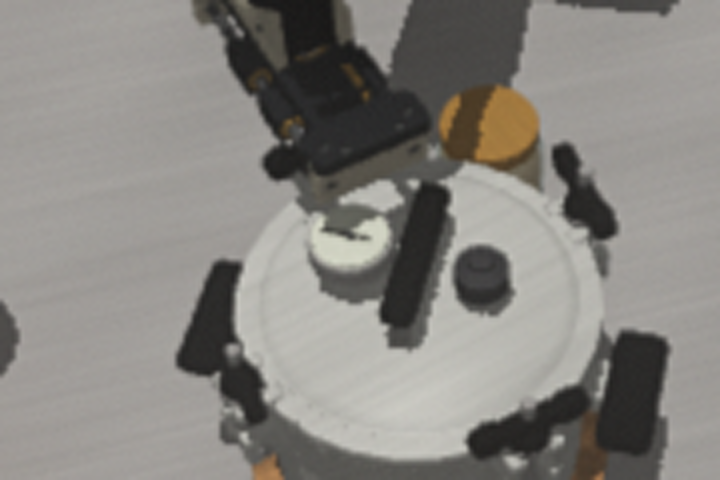

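arm_command(
  moves=[
    [[0, 0, 0], [0, 0, 0.14], 0.006],
    [[0, 0, 0], [0, 0, 0.28], 0.006],
    [[0, 0, 0], [0, 0, 0.42], 0.006],
    [[0, 0, 0], [0, 0, 0.57], 0.006],
    [[0, 0, 0], [0, 0, 0.72], 0.006],
  ],
)

```text
time: 4.2
tool_pos: [0.4579, -0.1253, 0.1879]
tool_rot: [-3.139, 0.001, 1.084]
contact_force: [-1.6, -1.7, -6.9]
opening: 0.0119
grip_force: 30.0
```

arm_command(
  moves=[
    [[0, 0, 0], [0, 0, 0.03], 0.006],
    [[0, 0, 0], [0, 0, 0.03], 0.04],
    [[0, 0, 0], [0, 0, 0.03], 0.04],
    [[0, 0, -0.01], [0, 0, 0.03], 0.04],
    [[0, 0, -0.055], [0, 0, 0.03], 0.04],
  ],
)

```text
time: 4.7
tool_pos: [0.4567, -0.1243, 0.2416]
tool_rot: [-3.133, 0.0, 1.06]
contact_force: [1.3, -0.9, 1.0]
opening: 0.0379
grip_force: 0.0
```

```bash
python3 to.py c 0.11 0.245
```

```text
4.7 [ 0.4567 -0.1243  0.2416] [-3.133  0.     1.06 ] q6 0.08 open 0.0379 F [ 1.3 -0.9  1. ] 0.0
(array([ 0.1732,  0.1717, -0.0034]), np.float64(-0.685))
```

arm_command(
  moves=[
    [[0.034, 0.034, -0.01], [0, 0, -0.137], 0.036],
    [[0.069, 0.069, -0.01], [0, 0, -0.274], 0.036],
    [[0.104, 0.103, -0.01], [0, 0, -0.411], 0.036],
    [[0.139, 0.137, -0.01], [0, 0, -0.548], 0.036],
    [[0.173, 0.172, -0.01], [0, 0, -0.685], 0.036],
  ],
)

```text
time: 5.2
tool_pos: [0.695, -0.0574, 0.2552]
tool_rot: [3.14, 0.0, 1.751]
contact_force: [1.1, -0.8, 0.6]
opening: 0.0359
grip_force: 0.0
```

```bash
python3 to.py c 0.11 0.188
```

```text
5.2 [ 0.695  -0.0574  0.2552] [3.14  0.    1.751] q6 -0.37 open 0.0359 F [ 1.1 -0.8  0.6] 0.0
(array([ 0.0011, -0.0038,  0.0672]), np.float64(0.006))
```

arm_command(
  moves=[
    [[0, -0.003, 0.02], [0, 0, 0], 0.036],
    [[0, -0.003, 0.045], [0, 0, 0], 0.036],
    [[0, -0.003, 0.067], [0, 0, 0], 0.036],
    [[0, -0.003, 0.067], [0, 0, 0], 0.006],
    [[0, -0.003, 0.067], [0, 0, 0], 0.006],
  ],
)

```text
time: 5.7
tool_pos: [0.6914, -0.0586, 0.1875]
tool_rot: [3.139, -0.0, 1.745]
contact_force: [0.9, -0.5, 0.5]
opening: 0.0244
grip_force: 0.0
```

arm_command(
  moves=[
    [[0, 0, 0], [0, 0, 0], 0.006],
    [[0, 0, 0], [0, 0, 0], 0.006],
    [[0, 0, 0], [0, 0, 0], 0.006],
    [[0, 0, 0], [0, 0, 0.13], 0.006],
    [[0, 0, 0], [0, 0, 0.26], 0.006],
  ],
)

```text
time: 6.2
tool_pos: [0.692, -0.0588, 0.189]
tool_rot: [3.136, -0.0, 1.48]
contact_force: [4.7, 1.0, -0.1]
opening: 0.0116
grip_force: 30.0
```

```bash
python3 to.py c 0.8 0.188
```

```text
6.2 [ 0.692  -0.0588  0.189 ] [ 3.136 -0.     1.48 ] q6 -0.11 open 0.0116 F [ 4.7  1.  -0.1] 30.02468168735504
(array([ 0.0017, -0.001 ,  0.001 ]), np.float64(0.425))
```

arm_command(
  moves=[
    [[0, 0, 0], [0, 0, 0.14], 0.006],
    [[0, 0, 0], [0, 0, 0.28], 0.006],
    [[0, 0, 0], [0, 0, 0.43], 0.006],
    [[0, 0, 0], [0, 0, 0.43], 0.006],
    [[0, 0, 0], [0, 0, 0.43], 0.04],
  ],
)

```text
time: 6.7
tool_pos: [0.6905, -0.0591, 0.1882]
tool_rot: [3.14, -0.0, 1.059]
contact_force: [-0.2, -0.6, -0.6]
opening: 0.0161
grip_force: 0.0
```

arm_command(
  moves=[
    [[0, 0, 0], [0, 0, 0], 0.04],
    [[0, 0, 0], [0, 0, 0], 0.04],
    [[0, 0, -0.01], [0, 0, 0], 0.04],
    [[0, 0, -0.04], [0, 0, 0], 0.04],
    [[0, 0, -0.064], [0, 0, 0], 0.04],
  ],
)

```text
time: 7.2
tool_pos: [0.6903, -0.0591, 0.2524]
tool_rot: [3.141, -0.0, 1.055]
contact_force: [0.6, 1.0, 0.3]
opening: 0.0398
grip_force: 0.0
```

```bash
python3 to.py d 0.16 0.25
```

```text
7.2 [ 0.6903 -0.0591  0.2524] [ 3.141 -0.     1.055] q6 0.32 open 0.0398 F [0.6 1.  0.3] 0.0
(array([-0.0002, -0.1728,  0.0024]), np.float64(0.931))
```

arm_command(
  moves=[
    [[0, -0.035, 0], [0, 0, 0.14], 0.036],
    [[0, -0.07, 0], [0, 0, 0.28], 0.036],
    [[0, -0.105, 0], [0, 0, 0.42], 0.036],
    [[0, -0.14, 0], [0, 0, 0.56], 0.036],
    [[0, -0.173, 0], [0, 0, 0.7], 0.036],
  ],
)

```text
time: 7.7
tool_pos: [0.5385, 0.0269, 0.2515]
tool_rot: [3.141, -0.001, 0.35]
contact_force: [-0.5, 0.2, 0.1]
opening: 0.036
grip_force: 0.0
```

arm_command(
  moves=[
    [[0, 0, 0], [0, 0, 0.12], 0.036],
    [[0, 0, 0], [0, 0, 0.231], 0.036],
    [[0, 0, 0], [0, 0, 0.231], 0.036],
    [[0, 0, 0.015], [0, 0, 0.231], 0.036],
    [[0, 0, 0.03], [0, 0, 0.231], 0.036],
  ],
)

```text
time: 8.2
tool_pos: [0.5403, 0.0262, 0.2211]
tool_rot: [3.141, -0.002, 0.127]
contact_force: [0.4, -0.4, -0.2]
opening: 0.0359
grip_force: 0.0
```

```bash
python3 to.py d 0.16 0.188
```

```text
8.2 [0.5403 0.0262 0.2211] [ 3.141e+00 -2.000e-03  1.270e-01] q6 1.35 open 0.0359 F [ 0.4 -0.4 -0.2] 0.0
(array([-0.0005,  0.0002,  0.0331]), np.float64(0.003))
```

Accurate. Descend, grip and turn d by about 0.68, then release and raise.

arm_command(
  moves=[
    [[0, 0, 0.015], [0, 0, 0], 0.036],
    [[0, 0, 0.033], [0, 0, 0], 0.03],
    [[0, 0, 0.033], [0, 0, 0], 0.006],
    [[0, 0, 0.033], [0, 0, 0], 0.006],
    [[0, 0, 0.033], [0, 0, 0], 0.006],
  ],
)

```text
time: 8.7
tool_pos: [0.5404, 0.0265, 0.1888]
tool_rot: [-3.141, -0.002, 0.125]
contact_force: [0.1, 0.2, -1.5]
opening: 0.0115
grip_force: 30.0
```

arm_command(
  moves=[
    [[0, 0, 0], [0, 0, 0], 0.006],
    [[0, 0, 0], [0, 0, 0], 0.006],
    [[0, 0, 0], [0, 0, 0.13], 0.006],
    [[0, 0, 0], [0, 0, 0.27], 0.006],
    [[0, 0, 0], [0, 0, 0.41], 0.006],
  ],
)

```text
time: 9.2
tool_pos: [0.5405, 0.0266, 0.1888]
tool_rot: [-3.141, -0.002, -0.291]
contact_force: [0.2, 1.5, 2.6]
opening: 0.012
grip_force: 30.0
```

arm_command(
  moves=[
    [[0, 0, 0], [0, 0, 0.14], 0.006],
    [[0, 0, 0], [0, 0, 0.27], 0.006],
    [[0, 0, 0], [0, 0, 0.27], 0.006],
    [[0, 0, 0], [0, 0, 0.27], 0.006],
    [[0, 0, 0], [0, 0, 0.27], 0.04],
  ],
)

```text
time: 9.7
tool_pos: [0.5399, 0.0262, 0.1881]
tool_rot: [-3.142, -0.001, -0.553]
contact_force: [-0.4, 0.5, -0.1]
opening: 0.0158
grip_force: 0.0
```

arm_command(
  moves=[
    [[0, 0, 0], [0, 0, 0], 0.04],
    [[0, 0, 0], [0, 0, 0], 0.04],
    [[0, 0, -0.01], [0, 0, 0], 0.04],
    [[0, 0, -0.04], [0, 0, 0], 0.04],
    [[0, 0, -0.064], [0, 0, 0], 0.04],
  ],
)

```text
time: 10.2
tool_pos: [0.5398, 0.0263, 0.2533]
tool_rot: [-3.142, -0.0, -0.556]
contact_force: [0.6, -0.6, 0.6]
opening: 0.0395
grip_force: 0.0
```

```bash
python3 to.py b 0.15 0.25
```

```text
10.2 [0.5398 0.0263 0.2533] [-3.142 -0.    -0.556] q6 2.03 open 0.0395 F [ 0.6 -0.6  0.6] 0.0
(array([0.1818, 0.1632, 0.0033]), np.float64(-0.69))
```

arm_command(
  moves=[
    [[0.036, 0.033, 0], [0, 0, -0.138], 0.036],
    [[0.073, 0.066, 0], [0, 0, -0.276], 0.036],
    [[0.11, 0.098, 0], [0, 0, -0.414], 0.036],
    [[0.146, 0.131, 0], [0, 0, -0.552], 0.036],
    [[0.182, 0.163, 0], [0, 0, -0.69], 0.036],
  ],
)

```text
time: 10.7
tool_pos: [0.6085, -0.2102, 0.2525]
tool_rot: [3.141, -0.001, 0.14]
contact_force: [1.2, 1.2, -1.3]
opening: 0.036
grip_force: 0.0
```

arm_command(
  moves=[
    [[0, 0, 0], [0, 0, 0], 0.036],
    [[0, 0, 0.01], [0, 0, 0], 0.036],
    [[0, 0, 0.02], [0, 0, 0], 0.036],
    [[0, 0, 0.03], [0, 0, 0], 0.036],
    [[0, 0, 0.03], [0, 0, 0], 0.036],
  ],
)

```text
time: 11.2
tool_pos: [0.6074, -0.2064, 0.2198]
tool_rot: [-3.139, 0.003, 0.135]
contact_force: [0.5, -0.6, 0.1]
opening: 0.0359
grip_force: 0.0
```

```bash
python3 to.py b 0.15 0.188
```

```text
11.2 [ 0.6074 -0.2064  0.2198] [-3.139e+00  3.000e-03  1.350e-01] q6 0.99 open 0.0359 F [ 0.5 -0.6  0.1] 0.0
(array([0.0005, 0.002 , 0.0318]), np.float64(0.001))
```

arm_command(
  moves=[
    [[0, 0.002, 0.015], [0, 0, 0], 0.036],
    [[0, 0.002, 0.032], [0, 0, 0], 0.03],
    [[0, 0.002, 0.032], [0, 0, 0], 0.006],
    [[0, 0.002, 0.032], [0, 0, 0], 0.006],
    [[0, 0.002, 0.032], [0, 0, 0], 0.006],
  ],
)

```text
time: 11.7
tool_pos: [0.6086, -0.2077, 0.1905]
tool_rot: [-3.138, -0.0, 0.134]
contact_force: [-0.9, 3.0, -0.6]
opening: 0.0114
grip_force: 30.0
```

arm_command(
  moves=[
    [[0, 0, 0], [0, 0, 0], 0.006],
    [[0, 0, 0], [0, 0, 0], 0.006],
    [[0, 0, 0], [0, 0, 0.13], 0.006],
    [[0, 0, 0], [0, 0, 0.27], 0.006],
    [[0, 0, 0], [0, 0, 0.41], 0.006],
  ],
)

```text
time: 12.2
tool_pos: [0.6086, -0.2074, 0.1905]
tool_rot: [-3.138, 0.001, -0.28]
contact_force: [-0.6, 8.6, -0.8]
opening: 0.0114
grip_force: 30.0
```

arm_command(
  moves=[
    [[0, 0, 0], [0, 0, 0.14], 0.006],
    [[0, 0, 0], [0, 0, 0.27], 0.006],
    [[0, 0, 0], [0, 0, 0.27], 0.006],
    [[0, 0, 0], [0, 0, 0.27], 0.006],
    [[0, 0, 0], [0, 0, 0.27], 0.04],
  ],
)

```text
time: 12.7
tool_pos: [0.609, -0.209, 0.1908]
tool_rot: [-3.141, -0.001, -0.545]
contact_force: [0.1, 0.5, -0.2]
opening: 0.016
grip_force: 0.0
```

arm_command(
  moves=[
    [[0, 0, 0], [0, 0, 0], 0.04],
    [[0, 0, 0], [0, 0, 0], 0.04],
    [[0, 0, -0.01], [0, 0, 0], 0.04],
    [[0, 0, -0.04], [0, 0, 0], 0.04],
    [[0, 0, -0.064], [0, 0, 0], 0.04],
  ],
)

```text
time: 13.2
tool_pos: [0.6087, -0.2105, 0.2558]
tool_rot: [-3.142, -0.001, -0.547]
contact_force: [0.4, -0.3, -0.3]
opening: 0.0399
grip_force: 0.0
```

```bash
python3 to.py a 0.77 0.25
python3 - <<'E'
from h import *
a=cv2.resize(robot.read_camera("top")[135:265,240:380,::-1],None,fx=4,fy=4,interpolation=2)
cv2.imwrite("pics/p5.png",a)
E
```

```text
13.2 [ 0.6087 -0.2105  0.2558] [-3.142e+00 -1.000e-03 -5.470e-01] q6 1.67 open 0.0399 F [ 0.4 -0.3 -0.3] 0.0
(array([-0.1739,  0.0062,  0.0058]), np.float64(1.51))
```

View pics/p5.png

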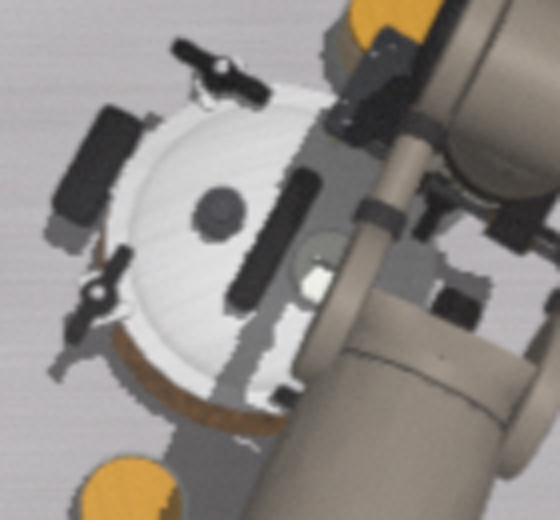

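Top crop: nut c at (220,70) and nut d at (98,293) are both turned by about 45°. Nut a is hidden by the arm except for a tip at (288,397), so I'll check it in the scene view before the second pass.

Run:
```python
from h import *
cv2.imwrite("pics/p6.png",cv2.resize(robot.read_camera("scene")[135:255,170:330,::-1],None,fx=5,fy=5,interpolation=2))
b,ph=nut('a')
f=lambda X:((proj("scene",X)-[170,135]+.5)*5-.5).round()
print("axis",f(np.r_[b,.197]),"end",f(np.r_[b,.218]))
for th in (.5,.77,1.2):
    y=wyaw('a',th); w=.036*np.array([np.cos(y),np.sin(y)]); print(th,f(np.r_[b+w,.197]),f(np.r_[b-w,.197]))
```

```text
axis [300. 159.] end [296. 131.]
0.5 [229. 163.] [370. 155.]
0.77 [232. 148.] [368. 169.]
1.2 [246. 127.] [355. 190.]
```

View pics/p6.png

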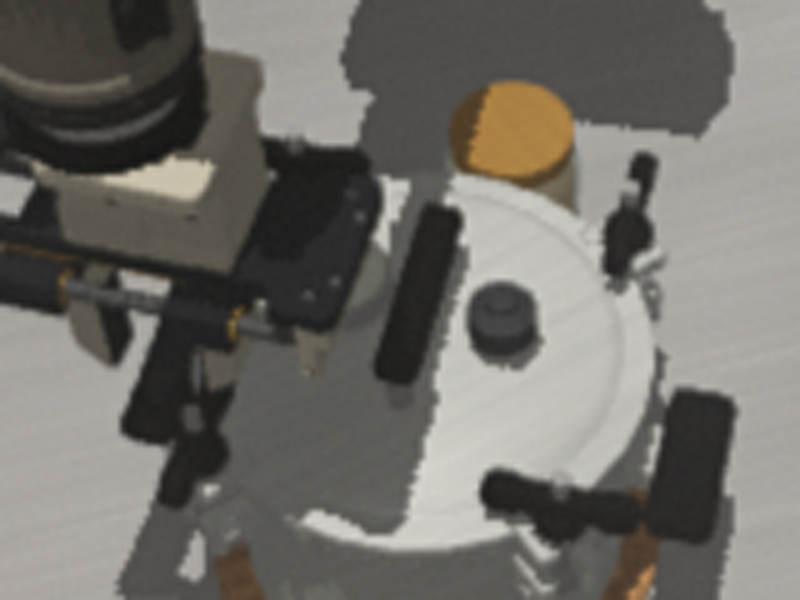

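Scene crop: nut a's wing runs from (262,137) to (362,158), a slope that matches about 0.75 rad, and its bolt end at (296,142) is upright. The first pass is done, so I'll start the second pass at b.

arm_command(
  moves=[
    [[-0.001, -0.002, 0.025], [0, 0, 0], 0.036],
    [[-0.001, -0.002, 0.05], [0, 0, 0], 0.036],
    [[-0.001, -0.002, 0.067], [0, 0, 0], 0.03],
    [[-0.001, -0.002, 0.067], [0, 0, 0], 0.006],
    [[-0.001, -0.002, 0.067], [0, 0, 0], 0.006],
  ],
)

```text
time: 13.8
tool_pos: [0.6076, -0.2065, 0.184]
tool_rot: [-3.141, 0.006, -0.546]
contact_force: [1.3, 3.3, -17.7]
opening: 0.0232
grip_force: 30.0
```

arm_command(
  moves=[
    [[0, 0, 0], [0, 0, 0], 0.006],
    [[0, 0, 0], [0, 0, 0], 0.006],
    [[0, 0, 0], [0, 0, 0.13], 0.006],
    [[0, 0, 0], [0, 0, 0.27], 0.006],
    [[0, 0, 0], [0, 0, 0.41], 0.006],
  ],
)

```text
time: 14.3
tool_pos: [0.6082, -0.2059, 0.1842]
tool_rot: [3.141, 0.006, -0.961]
contact_force: [4.6, 7.2, -25.3]
opening: 0.0234
grip_force: 30.0
```

arm_command(
  moves=[
    [[0, 0, 0], [0, 0, 0.12], 0.006],
    [[0, 0, 0], [0, 0, 0.24], 0.006],
    [[0, 0, 0], [0, 0, 0.32], 0.006],
    [[0, 0, 0], [0, 0, 0.36], 0.006],
    [[0, 0, 0], [0, 0, 0.36], 0.006],
  ],
)

```text
time: 14.8
tool_pos: [0.6088, -0.2056, 0.1842]
tool_rot: [3.141, 0.005, -1.316]
contact_force: [7.0, 7.2, -26.8]
opening: 0.0238
grip_force: 30.0
```

```bash
python3 to.py b 1.57 0.188; python3 -c "
from h import *;print(robot.observe()['torque'])"
```

```text
14.8 [ 0.6088 -0.2056  0.1842] [ 3.141  0.005 -1.316] q6 2.44 open 0.0238 F [  7.    7.2 -26.8] 29.976785480976105
(array([ 0.0024,  0.0013, -0.0038]), np.float64(-0.03))
[ 1.3574701  -0.90620452  0.25025825]
```

The opening of 23 mm shows I went too low and gripped the round hub. I'll release, rise and re-grip on the wing; the opening will tell whether the nut turned.

arm_command(
  moves=[
    [[0, 0, 0], [0, 0, 0], 0.036],
    [[0.001, 0.001, -0.003], [0, 0, -0.03], 0.036],
    [[0.002, 0.001, -0.009], [0, 0, -0.03], 0.036],
    [[0.002, 0.001, -0.009], [0, 0, -0.03], 0.036],
    [[0.002, 0.001, -0.009], [0, 0, -0.03], 0.036],
  ],
)

```text
time: 15.3
tool_pos: [0.6089, -0.2108, 0.1977]
tool_rot: [-3.139, -0.003, -1.287]
contact_force: [-0.5, -0.3, -0.3]
opening: 0.036
grip_force: 0.0
```

```bash
python3 to.py b 1.57 0.193
```

```text
15.3 [ 0.6089 -0.2108  0.1977] [-3.139e+00 -3.000e-03 -1.287e+00] q6 2.41 open 0.036 F [-0.5 -0.3 -0.3] 0.0
(array([-0.0026, -0.    ,  0.0047]), np.float64(-0.001))
```

arm_command(
  moves=[
    [[-0.001, 0, 0.006], [0, 0, 0], 0.03],
    [[-0.002, 0, 0.006], [0, 0, 0], 0.006],
    [[-0.002, 0, 0.006], [0, 0, 0], 0.006],
    [[-0.002, 0, 0.006], [0, 0, 0], 0.006],
    [[-0.002, 0, 0.006], [0, 0, 0], 0.006],
  ],
)

```text
time: 15.8
tool_pos: [0.6094, -0.2074, 0.1894]
tool_rot: [-3.138, -0.0, -1.286]
contact_force: [6.7, 2.2, -3.4]
opening: 0.0119
grip_force: 30.0
```

```bash
python3 to.py b 1.57 0.192
```

```text
15.8 [ 0.6094 -0.2074  0.1894] [-3.138 -0.    -1.286] q6 2.41 open 0.0119 F [ 6.7  2.2 -3.4] 29.99894142150879
(array([ 0.0005,  0.0014, -0.0026]), np.float64(0.0))
```

The opening is 11.9 mm with the tool aligned at 1.57, so b is tight. A small overturn to seat it, then on to d.

arm_command(
  moves=[
    [[0, 0, 0], [0, 0, 0.04], 0.006],
    [[0, 0, 0], [0, 0, 0.05], 0.006],
    [[0, 0, 0], [0, 0, 0.02], 0.006],
    [[0, 0, 0], [0, 0, 0.02], 0.036],
    [[0, 0, 0], [0, 0, 0.02], 0.036],
  ],
)

```text
time: 16.3
tool_pos: [0.6076, -0.2081, 0.1896]
tool_rot: [3.141, 0.0, -1.306]
contact_force: [0.2, -0.3, -0.6]
opening: 0.0235
grip_force: 0.0
```

arm_command(
  moves=[
    [[0, 0, 0], [0, 0, 0], 0.036],
    [[0, 0, -0.015], [0, 0, 0], 0.036],
    [[0, 0, -0.035], [0, 0, 0], 0.036],
    [[0, 0, -0.06], [0, 0, 0], 0.036],
    [[0, 0, -0.06], [0, 0, 0], 0.036],
  ],
)

```text
time: 16.8
tool_pos: [0.609, -0.209, 0.2538]
tool_rot: [-3.136, -0.005, -1.307]
contact_force: [-0.1, 0.5, 0.8]
opening: 0.0363
grip_force: 0.0
```

```bash
python3 to.py d 0.83 0.25
```

```text
16.8 [ 0.609  -0.209   0.2538] [-3.136 -0.005 -1.307] q6 2.43 open 0.0363 F [-0.1  0.5  0.8] 0.0
(array([-0.2448,  0.0054,  0.0038]), np.float64(-0.761))
```

arm_command(
  moves=[
    [[-0.049, 0.001, 0], [0, 0, -0.14], 0.036],
    [[-0.098, 0.002, 0], [0, 0, -0.28], 0.036],
    [[-0.147, 0.003, 0], [0, 0, -0.42], 0.036],
    [[-0.196, 0.004, 0], [0, 0, -0.56], 0.036],
    [[-0.245, 0.005, 0], [0, 0, -0.7], 0.036],
  ],
)

```text
time: 17.3
tool_pos: [0.5376, 0.0285, 0.2491]
tool_rot: [3.141, 0.001, -0.601]
contact_force: [-0.3, -0.2, -0.1]
opening: 0.036
grip_force: 0.0
```

arm_command(
  moves=[
    [[0, 0, 0], [0, 0, -0.06], 0.036],
    [[0, 0, 0.01], [0, 0, -0.06], 0.036],
    [[0, 0, 0.02], [0, 0, -0.06], 0.036],
    [[0, 0, 0.03], [0, 0, -0.06], 0.036],
    [[0, 0, 0.03], [0, 0, -0.06], 0.036],
  ],
)

```text
time: 17.8
tool_pos: [0.5379, 0.0261, 0.2172]
tool_rot: [3.14, 0.004, -0.549]
contact_force: [0.4, 0.3, -0.0]
opening: 0.0358
grip_force: 0.0
```

```bash
python3 to.py d 0.83 0.190
```

```text
17.8 [0.5379 0.0261 0.2172] [ 3.14   0.004 -0.549] q6 2.03 open 0.0358 F [ 0.4  0.3 -0. ] 0.0
(array([ 0.0017, -0.0008,  0.0272]), np.float64(-0.003))
```

arm_command(
  moves=[
    [[0.001, 0, 0.015], [0, 0, 0], 0.036],
    [[0.001, 0, 0.026], [0, 0, 0], 0.03],
    [[0.001, 0, 0.026], [0, 0, 0], 0.006],
    [[0.001, 0, 0.026], [0, 0, 0], 0.006],
    [[0.001, 0, 0.026], [0, 0, 0], 0.006],
  ],
)

```text
time: 18.3
tool_pos: [0.5403, 0.0268, 0.1942]
tool_rot: [-3.14, -0.001, -0.547]
contact_force: [0.7, -0.3, -5.3]
opening: 0.012
grip_force: 30.0
```

arm_command(
  moves=[
    [[0, 0, 0], [0, 0, 0], 0.006],
    [[0, 0, 0], [0, 0, 0], 0.006],
    [[0, 0, 0], [0, 0, 0.13], 0.006],
    [[0, 0, 0], [0, 0, 0.27], 0.006],
    [[0, 0, 0], [0, 0, 0.41], 0.006],
  ],
)

```text
time: 18.8
tool_pos: [0.5404, 0.027, 0.1942]
tool_rot: [-3.14, -0.001, -0.961]
contact_force: [3.5, 2.6, -1.8]
opening: 0.0121
grip_force: 30.1
```

arm_command(
  moves=[
    [[0, 0, 0], [0, 0, 0.12], 0.006],
    [[0, 0, 0], [0, 0, 0.24], 0.006],
    [[0, 0, 0], [0, 0, 0.32], 0.006],
    [[0, 0, 0], [0, 0, 0.36], 0.006],
    [[0, 0, 0], [0, 0, 0.36], 0.006],
  ],
)

```text
time: 19.3
tool_pos: [0.5406, 0.027, 0.1942]
tool_rot: [-3.139, -0.0, -1.316]
contact_force: [4.5, 3.2, -1.3]
opening: 0.0117
grip_force: 30.4
```

```bash
python3 to.py d 1.57 0.190
```

```text
19.3 [0.5406 0.027  0.1942] [-3.139 -0.    -1.316] q6 2.79 open 0.0117 F [ 4.5  3.2 -1.3] 30.430070757865906
(array([0.0009, 0.001 , 0.0042]), np.float64(-0.03))
```

arm_command(
  moves=[
    [[0, 0, 0], [0, 0, -0.02], 0.006],
    [[0, 0, 0], [0, 0, -0.02], 0.036],
    [[0, 0, 0], [0, 0, -0.02], 0.036],
    [[0, 0, 0], [0, 0, -0.02], 0.036],
    [[0, 0, -0.02], [0, 0, -0.02], 0.036],
  ],
)

```text
time: 19.8
tool_pos: [0.538, 0.0264, 0.2117]
tool_rot: [3.136, 0.002, -1.297]
contact_force: [-0.4, -0.2, -0.1]
opening: 0.0351
grip_force: 0.0
```

arm_command(
  moves=[
    [[0, 0, -0.036], [0, 0, 0], 0.036],
    [[0, 0, -0.04], [0, 0, -0.14], 0.036],
    [[0, 0, -0.04], [0, 0, -0.28], 0.036],
    [[0, 0, -0.04], [0, 0, -0.42], 0.036],
    [[0, 0, -0.04], [0, 0, -0.56], 0.036],
  ],
)

```text
time: 20.3
tool_pos: [0.5395, 0.0263, 0.2539]
tool_rot: [3.141, -0.0, -0.731]
contact_force: [0.1, 0.5, -0.3]
opening: 0.0359
grip_force: 0.0
```

arm_command(
  moves=[
    [[0, 0, 0], [0, 0, -0.14], 0.036],
    [[0, 0, 0], [0, 0, -0.28], 0.036],
    [[0, 0, 0], [0, 0, -0.42], 0.036],
    [[0, 0, 0], [0, 0, -0.57], 0.036],
    [[0, 0, 0], [0, 0, -0.71], 0.036],
  ],
)

```text
time: 20.8
tool_pos: [0.5395, 0.0263, 0.2538]
tool_rot: [3.141, 0.0, -0.02]
contact_force: [0.4, 0.2, -0.1]
opening: 0.0362
grip_force: 0.0
```

arm_command(
  moves=[
    [[0, 0, 0], [0, 0, -0.14], 0.036],
    [[0, 0, 0], [0, 0, -0.28], 0.036],
    [[0, 0, 0], [0, 0, -0.42], 0.036],
    [[0, 0, 0], [0, 0, -0.56], 0.036],
    [[0, 0, 0], [0, 0, -0.7], 0.036],
  ],
)

```text
time: 21.3
tool_pos: [0.5395, 0.0263, 0.2537]
tool_rot: [-3.142, 0.0, 0.679]
contact_force: [0.4, 0.1, -0.4]
opening: 0.0362
grip_force: 0.0
```

```bash
python3 to.py a 0.79 0.25; python3 to.py c 0.8 0.25
```

```text
21.3 [0.5395 0.0263 0.2537] [-3.142  0.     0.679] q6 0.8 open 0.0362 F [ 0.4  0.1 -0.4] 0.0
(array([-0.1595,  0.0661,  0.0037]), np.float64(-0.386))
21.3 [0.5395 0.0263 0.2537] [-3.142  0.     0.679] q6 0.8 open 0.0362 F [ 0.4  0.1 -0.4] 0.0
(array([0.0657, 0.1601, 0.0037]), np.float64(-0.376))
```

arm_command(
  moves=[
    [[-0.04, 0.016, 0], [0, 0, -0.1], 0.036],
    [[-0.08, 0.033, 0], [0, 0, -0.2], 0.036],
    [[-0.12, 0.05, 0], [0, 0, -0.3], 0.036],
    [[-0.16, 0.066, 0], [0, 0, -0.386], 0.036],
    [[-0.16, 0.066, 0.015], [0, 0, -0.386], 0.036],
  ],
)

```text
time: 21.8
tool_pos: [0.4546, -0.1292, 0.2403]
tool_rot: [3.138, 0.002, 1.058]
contact_force: [1.0, -0.3, 0.3]
opening: 0.0358
grip_force: 0.0
```

arm_command(
  moves=[
    [[0, 0, 0.01], [0, 0, 0], 0.036],
    [[0, 0, 0.015], [0, 0, 0], 0.036],
    [[0, 0, 0.015], [0, 0, 0], 0.036],
    [[0, 0, 0.015], [0, 0, 0], 0.036],
    [[0, 0, 0.015], [0, 0, 0], 0.036],
  ],
)

```text
time: 22.3
tool_pos: [0.4563, -0.1245, 0.2241]
tool_rot: [3.141, -0.0, 1.061]
contact_force: [-0.4, -0.7, 0.6]
opening: 0.0361
grip_force: 0.0
```

```bash
python3 to.py a 0.79 0.190
```

```text
22.3 [ 0.4563 -0.1245  0.2241] [ 3.141 -0.     1.061] q6 0.08 open 0.0361 F [-0.4 -0.7  0.6] 0.0
(array([-0.0005,  0.001 ,  0.0341]), np.float64(-0.004))
```

arm_command(
  moves=[
    [[0, 0.001, 0.015], [0, 0, 0], 0.036],
    [[0, 0.002, 0.033], [0, 0, 0], 0.03],
    [[0, 0.002, 0.033], [0, 0, 0], 0.006],
    [[0, 0.002, 0.033], [0, 0, 0], 0.006],
    [[0, 0.002, 0.033], [0, 0, 0], 0.006],
  ],
)

```text
time: 22.8
tool_pos: [0.4578, -0.1258, 0.1916]
tool_rot: [3.141, -0.0, 1.06]
contact_force: [-1.6, 1.8, 2.7]
opening: 0.0115
grip_force: 30.0
```

arm_command(
  moves=[
    [[0, 0, 0], [0, 0, 0], 0.006],
    [[0, 0, 0], [0, 0, 0], 0.006],
    [[0, 0, 0], [0, 0, 0.13], 0.006],
    [[0, 0, 0], [0, 0, 0.27], 0.006],
    [[0, 0, 0], [0, 0, 0.41], 0.006],
  ],
)

```text
time: 23.3
tool_pos: [0.4575, -0.1256, 0.1916]
tool_rot: [3.141, -0.001, 0.645]
contact_force: [-2.4, 3.1, 6.7]
opening: 0.0118
grip_force: 30.0
```

arm_command(
  moves=[
    [[0, 0, 0], [0, 0, 0.12], 0.006],
    [[0, 0, 0], [0, 0, 0.24], 0.006],
    [[0, 0, 0], [0, 0, 0.35], 0.006],
    [[0, 0, 0], [0, 0, 0.4], 0.006],
    [[0, 0, 0], [0, 0, 0.4], 0.006],
  ],
)

```text
time: 23.8
tool_pos: [0.4573, -0.1253, 0.1916]
tool_rot: [-3.141, -0.0, 0.249]
contact_force: [-3.0, 3.3, 6.7]
opening: 0.0119
grip_force: 30.4
```

```bash
python3 to.py a 1.57 0.190
```

```text
23.8 [ 0.4573 -0.1253  0.1916] [-3.141 -0.     0.249] q6 0.89 open 0.0119 F [-3.   3.3  6.7] 30.354463756084442
(array([-0.0004, -0.    ,  0.0016]), np.float64(-0.035))
```

arm_command(
  moves=[
    [[0, 0, 0], [0, 0, -0.03], 0.006],
    [[0, 0, 0], [0, 0, -0.03], 0.036],
    [[0, 0, 0], [0, 0, -0.03], 0.036],
    [[0, 0, 0], [0, 0, -0.03], 0.036],
    [[0, 0, -0.02], [0, 0, -0.03], 0.036],
  ],
)

```text
time: 24.3
tool_pos: [0.4563, -0.1255, 0.2088]
tool_rot: [-3.138, 0.004, 0.279]
contact_force: [-1.2, 0.2, 0.2]
opening: 0.0347
grip_force: 0.0
```

arm_command(
  moves=[
    [[0, 0, -0.03], [0, 0, 0], 0.036],
    [[0, 0, -0.042], [0, 0, -0.1], 0.036],
    [[0, 0, -0.042], [0, 0, -0.2], 0.036],
    [[0, 0, -0.042], [0, 0, -0.2], 0.036],
    [[0, 0, -0.042], [0, 0, -0.2], 0.036],
  ],
)

```text
time: 24.8
tool_pos: [0.4575, -0.1259, 0.2523]
tool_rot: [-3.141, 0.0, 0.477]
contact_force: [-0.3, 0.0, -0.5]
opening: 0.0361
grip_force: 0.0
```

```bash
python3 to.py c 0.81 0.252
```

```text
24.8 [ 0.4575 -0.1259  0.2523] [-3.141  0.     0.477] q6 0.66 open 0.0361 F [-0.3  0.  -0.5] 0.0
(array([0.2392, 0.046 , 0.0003]), np.float64(-0.568))
```

arm_command(
  moves=[
    [[0.048, 0.009, 0], [0, 0, -0.11], 0.036],
    [[0.096, 0.018, 0], [0, 0, -0.23], 0.036],
    [[0.144, 0.028, 0], [0, 0, -0.34], 0.036],
    [[0.192, 0.037, 0], [0, 0, -0.46], 0.036],
    [[0.239, 0.046, 0], [0, 0, -0.57], 0.036],
  ],
)

```text
time: 25.3
tool_pos: [0.6924, -0.0556, 0.2518]
tool_rot: [-3.141, 0.0, 1.052]
contact_force: [1.2, -0.4, 0.2]
opening: 0.0359
grip_force: 0.0
```

arm_command(
  moves=[
    [[0, 0, 0], [0, 0, 0], 0.036],
    [[0, 0, 0.015], [0, 0, 0], 0.036],
    [[0, 0, 0.03], [0, 0, 0], 0.036],
    [[0, 0, 0.03], [0, 0, 0], 0.036],
    [[0, 0, 0.03], [0, 0, 0], 0.036],
  ],
)

```text
time: 25.8
tool_pos: [0.6903, -0.0567, 0.2228]
tool_rot: [-3.141, 0.0, 1.048]
contact_force: [0.6, -0.3, 0.3]
opening: 0.0361
grip_force: 0.0
```

```bash
python3 to.py c 0.81 0.190
```

```text
25.8 [ 0.6903 -0.0567  0.2228] [-3.141  0.     1.048] q6 0.33 open 0.0361 F [ 0.6 -0.3  0.3] 0.0
(array([0.0001, 0.0009, 0.0328]), np.float64(0.003))
```

arm_command(
  moves=[
    [[0, 0.001, 0.015], [0, 0, 0], 0.036],
    [[0, 0.001, 0.032], [0, 0, 0], 0.03],
    [[0, 0.001, 0.032], [0, 0, 0], 0.006],
    [[0, 0.001, 0.032], [0, 0, 0], 0.006],
    [[0, 0.001, 0.032], [0, 0, 0], 0.006],
  ],
)

```text
time: 26.3
tool_pos: [0.6919, -0.0569, 0.1925]
tool_rot: [3.14, -0.001, 1.049]
contact_force: [-0.7, -1.2, 3.7]
opening: 0.0114
grip_force: 30.0
```

arm_command(
  moves=[
    [[0, 0, 0], [0, 0, 0], 0.006],
    [[0, 0, 0], [0, 0, 0], 0.006],
    [[0, 0, 0], [0, 0, 0.13], 0.006],
    [[0, 0, 0], [0, 0, 0.27], 0.006],
    [[0, 0, 0], [0, 0, 0.41], 0.006],
  ],
)

```text
time: 26.8
tool_pos: [0.6917, -0.0567, 0.1924]
tool_rot: [3.141, -0.001, 0.635]
contact_force: [-4.7, 0.8, 6.2]
opening: 0.0118
grip_force: 30.1
```

arm_command(
  moves=[
    [[0, 0, 0], [0, 0, 0.12], 0.006],
    [[0, 0, 0], [0, 0, 0.24], 0.006],
    [[0, 0, 0], [0, 0, 0.34], 0.006],
    [[0, 0, 0], [0, 0, 0.39], 0.006],
    [[0, 0, 0], [0, 0, 0.39], 0.006],
  ],
)

```text
time: 27.3
tool_pos: [0.6915, -0.0564, 0.1924]
tool_rot: [3.141, -0.001, 0.25]
contact_force: [-3.6, 2.0, 7.6]
opening: 0.0122
grip_force: 30.4
```

```bash
python3 to.py c 1.57 0.190
```

```text
27.3 [ 0.6915 -0.0564  0.1924] [ 3.141e+00 -1.000e-03  2.500e-01] q6 1.13 open 0.0122 F [-3.6  2.   7.6] 30.444127321243286
(array([-0.0005,  0.0005,  0.0024]), np.float64(-0.035))
```

arm_command(
  moves=[
    [[0, 0, 0], [0, 0, -0.03], 0.006],
    [[0, 0, 0], [0, 0, -0.03], 0.036],
    [[0, 0, 0], [0, 0, -0.03], 0.036],
    [[0, 0, 0], [0, 0, -0.03], 0.036],
    [[0, 0, -0.02], [0, 0, -0.03], 0.036],
  ],
)

```text
time: 27.8
tool_pos: [0.6904, -0.0568, 0.2075]
tool_rot: [-3.139, 0.006, 0.279]
contact_force: [0.7, 0.4, -0.0]
opening: 0.0351
grip_force: 0.0
```

arm_command(
  moves=[
    [[0, 0, -0.03], [0, 0, 0], 0.036],
    [[0, 0, -0.065], [0, 0, 0], 0.036],
    [[0.01, -0.045, -0.08], [0, 0, 0], 0.036],
    [[0, -0.09, -0.08], [0, 0, 0], 0.036],
    [[-0.01, -0.135, -0.08], [0, 0, 0], 0.036],
  ],
)

```text
time: 28.3
tool_pos: [0.6446, 0.0711, 0.2907]
tool_rot: [3.142, -0.001, 0.279]
contact_force: [0.7, 0.5, 0.3]
opening: 0.0361
grip_force: 0.0
```

arm_command(
  moves=[
    [[-0.02, -0.045, 0], [0, 0, 0], 0.036],
    [[-0.04, -0.09, 0], [0, 0, 0], 0.036],
    [[-0.06, -0.13, 0], [0, 0, 0], 0.036],
    [[-0.08, -0.17, 0], [0, 0, 0], 0.036],
    [[-0.1, -0.21, 0], [0, 0, 0], 0.036],
  ],
)

```text
time: 28.8
tool_pos: [0.4894, 0.2454, 0.2907]
tool_rot: [-3.141, -0.0, 0.279]
contact_force: [0.2, 0.9, 0.5]
opening: 0.0359
grip_force: 0.0
```

```bash
python3 to.py d 1.57 0.190
python3 - <<'E'
from h import *
t=cv2.resize(robot.read_camera("top")[135:265,240:380,::-1],None,fx=4,fy=4,interpolation=2)
cv2.imwrite("pics/p7.png",t)
E
```

```text
28.8 [0.4894 0.2454 0.2907] [-3.141 -0.     0.279] q6 1.62 open 0.0359 F [0.2 0.9 0.5] 0.0
(array([-0.0121,  0.2249,  0.1007]), np.float64(1.565))
```

View pics/p7.png

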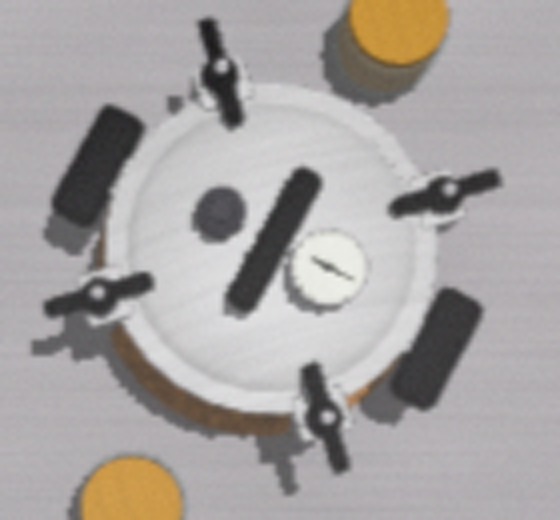

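All four wings point at the lid's centre: c (220,70), b (447,190), d (98,293) and a (325,415). Bolt a is upright in its slot and the arm is clear, so I'm handing in.

```bash
python3 -c "
from cell import robot
print(robot.hand_in())"
```

```text
the job is handed in; nothing more can be done
None
```

The canner is closed and the job is handed in, with no verdict shown: bolt a is upright in its slot, all four wing nuts were tightened crisscross in two passes until the final picture showed every wing pointing at the centre, and the arm kept clear of the jars, bowls, peach and knife.

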